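# Find the rocking corner of the fuse jig and press its shim flat

## Task

The fuse-holder jig plate does not sit firmly on one of its four feet. Press down on the plate's corners one after another until you find the one that rocks and have pushed its tell-tale pin down with it, then press the raised shim leaf beside that corner down flat. Leave the other three shims up, only press (do not lift or shift the plate), and do not disturb the loose parts lying around.

Things in the scene. Friction and masses are not known exactly. Their poses are not given: they have to be found in the camera images.
- plate: Jig plate: loose square of aluminium, 180 x 180 x 10 mm, 0.85 kg, with a red fuse holder (52 x 90 mm, top 36.5 mm above the plate's underside) fixed on its middle. It lies level on four hidden rubber feet, three firm and one (any) springy; its top is 38 mm above the counter. Origin: centre of the underside; x away from the robot, y to its left, yaw within 0.35 rad
- corner_near_right (a point): Pressing point on the plate's top at its near, right corner (seen from the robot): centre of a flat black dot 22 mm across, 16 mm in from both edges. A firm corner gives less than about 1 mm. The springy one gives from about 3 N, dips about 7 mm at about 5 N, meets a stop there and springs back when released
- corner_near_left (a point): Pressing point on the plate's top at its near, left corner (seen from the robot): centre of a flat black dot 22 mm across, 16 mm in from both edges. A firm corner gives less than about 1 mm. The springy one gives from about 3 N, dips about 7 mm at about 5 N, meets a stop there and springs back when released
- corner_far_right (a point): Pressing point on the plate's top at its far, right corner (seen from the robot): centre of a flat black dot 22 mm across, 16 mm in from both edges. A firm corner gives less than about 1 mm. The springy one gives from about 3 N, dips about 7 mm at about 5 N, meets a stop there and springs back when released
- corner_far_left (a point): Pressing point on the plate's top at its far, left corner (seen from the robot): centre of a flat black dot 22 mm across, 16 mm in from both edges. A firm corner gives less than about 1 mm. The springy one gives from about 3 N, dips about 7 mm at about 5 N, meets a stop there and springs back when released
- tab_near_right (a point): Where to press the near, right shim: top of its orange end, 9 mm from the tip. The shim is a yellow leaf, 26 mm wide, 3 mm thick, sticking out sideways beside this corner; its hinge, parallel to the plate's x axis, lies 37 mm inward. Starts 12 to 18 mm above flat; flat, this point is 27.5 mm above the counter. Hinge friction: 8 to 10 N to push; stays where left
- tab_near_left (a point): Where to press the near, left shim: top of its orange end, 9 mm from the tip. The shim is a yellow leaf, 26 mm wide, 3 mm thick, sticking out sideways beside this corner; its hinge, parallel to the plate's x axis, lies 37 mm inward. Starts 12 to 18 mm above flat; flat, this point is 27.5 mm above the counter. Hinge friction: 8 to 10 N to push; stays where left
- tab_far_right (a point): Where to press the far, right shim: top of its orange end, 9 mm from the tip. The shim is a yellow leaf, 26 mm wide, 3 mm thick, sticking out sideways beside this corner; its hinge, parallel to the plate's x axis, lies 37 mm inward. Starts 12 to 18 mm above flat; flat, this point is 27.5 mm above the counter. Hinge friction: 8 to 10 N to push; stays where left
- tab_far_left (a point): Where to press the far, left shim: top of its orange end, 9 mm from the tip. The shim is a yellow leaf, 26 mm wide, 3 mm thick, sticking out sideways beside this corner; its hinge, parallel to the plate's x axis, lies 37 mm inward. Starts 12 to 18 mm above flat; flat, this point is 27.5 mm above the counter. Hinge friction: 8 to 10 N to push; stays where left
- shim_near_right (a joint): Angle of the near, right shim leaf, rad: 0 is flat and level (a stop, with the inner end up under the plate), 0.35 to 0.5 at the start with the outer end raised
- shim_near_left (a joint): Angle of the near, left shim leaf, rad: 0 is flat and level (a stop, with the inner end up under the plate), 0.35 to 0.5 at the start with the outer end raised
- shim_far_right (a joint): Angle of the far, right shim leaf, rad: 0 is flat and level (a stop, with the inner end up under the plate), 0.35 to 0.5 at the start with the outer end raised
- shim_far_left (a joint): Angle of the far, left shim leaf, rad: 0 is flat and level (a stop, with the inner end up under the plate), 0.35 to 0.5 at the start with the outer end raised
- pin_near_right (a joint): Tell-tale pin under the plate's near, right corner with a small green flag past the plate's edge: 0 up, grows (m) as the dipping corner pushes it down, after 1 mm of free play; at most 0.008. It stays down when the corner springs back
- pin_near_left (a joint): Tell-tale pin under the plate's near, left corner with a small green flag past the plate's edge: 0 up, grows (m) as the dipping corner pushes it down, after 1 mm of free play; at most 0.008. It stays down when the corner springs back
- pin_far_right (a joint): Tell-tale pin under the plate's far, right corner with a small green flag past the plate's edge: 0 up, grows (m) as the dipping corner pushes it down, after 1 mm of free play; at most 0.008. It stays down when the corner springs back
- pin_far_left (a joint): Tell-tale pin under the plate's far, left corner with a small green flag past the plate's edge: 0 up, grows (m) as the dipping corner pushes it down, after 1 mm of free play; at most 0.008. It stays down when the corner springs back
- fuse_1: Bystander: loose white ceramic fuse with copper end blades, 82 x 28 x 28 mm, lying on the counter beside the jig; origin: centre of its underside
- fuse_2: Bystander: loose white ceramic fuse with copper end blades, 82 x 28 x 28 mm, lying on the counter beside the jig; origin: centre of its underside
- busbar: Bystander: loose copper busbar strip 20 x 120 x 5 mm on the counter beyond the jig; origin: centre of its underside
- spacer: Bystander: loose blue plastic spacer, 32 mm across, 22 mm high, right of the jig; origin: centre of its underside
- holder_spare: Bystander: loose spare red fuse holder 40 x 75 x 28 mm left of the jig; origin: centre of its underside
- screwdriver: Bystander: loose screwdriver lying on the counter left of and beyond the jig

How it is judged:
By the outcome, as a careful person would: the job done as asked, in the order asked, and still so for the second after the job is handed in, with the robot touching nothing.
It also fails if it takes over 45 s, if anything falls off the work surface, if the arm or the gripper's body presses on something with over 40 N, if the wrist force passes 120 N, or if a joint passes its speed limit or range.

## Robot

A 6-joint arm with a two-finger parallel gripper is mounted at the origin on the work surface. World frame = base frame: x ahead of the robot, y to its left, z up, the work surface at z = 0. Lengths are in m, angles in rad, forces in N, time in s.
With the tool pointing down it reaches from about 0.225 to 0.875 m from the base axis. Payload 3.4 kg.
Tool frame: the origin (TCP) lies on the centre line of the jaws, within the pads' length; the fingertips stand 17 mm ahead of it and the grasp point (between the pads) lies 2 mm behind it (nose_length is the distance from the TCP to the fingertips, in m); z points along the fingers, y is the line along which they close (so a half turn about z gives the same grasp; the last joint's range is limited). The gripper opens to 85 mm and grips with 20 to 120 N. Pads are 22 mm wide; open, the fingers measure 114 mm over their backs; the gripper's body (76 mm by 85 mm) begins 54 mm behind the grasp point. The pads swing forward as they close: fully open they stand 13 mm farther back than shut.
Start: joints at [1.171, 0.276, 1.505, -0, 1.361, -0.121], TCP at [0.158, 0.553, 0.248] pointing down, gripper open.
Joint ranges: [-2.89, 2.89], [-0.75, 2.08], [0.22, 2.7], [-1.18, 4.32], [0.11, 2.71], [-2.7, 2.7]. Speed limits (rad/s): [2.57, 2.57, 3.14, 3.14, 3.14, 3.14].

## Interface

Orientations are given as a unit quaternion [w, x, y, z].
In Python, from rig import get_state, get_image, sign_off, find_in, place_of, nose_length gives the robot as it stands.
- The arm moves only by the tool apply_moves, never from a script. Its argument "deltas" is one flat list of numbers, 5 for each row, row after row: the finger opening in mm, from 0 to 85.4, then the shift along the tool's x, y, z in mm, then the turn about the tool's z in degrees. A call has 1 to 12 rows; each row is the pose to reach, as a shift and turn from the pose commanded when the call began, along the tool's axes at that moment; what a row does not reach only later rows make up. A row lasts 1/12 s, in which the tool goes at most 41.7 mm and 7.16 degrees, less where a joint would pass 70% of its speed; a pose out of reach is approached as far as the arm can. A call with a gripper value outside its range is refused whole. The fingers move at their own pace and stop on an object; "squeeze" is the grip in N (left out, the last holds). Time passes only in rows, so rows that repeat a pose let the fingers close. It gives the time, the measured TCP pose, the force, the opening and the grip force at its end, in the units of the state.
- get_state(): the state, without advancing time (a new reading comes with each control period).
- get_image(name): name is "side" or "top" or "wrist"; returns a dict with "frame" (400x640x3 uint8, red, green, blue), "K" (3x3 intrinsics, pixels), "k1" (the pictures are not rectified: a ray, as slopes to the right and down, at radius r is drawn at 1 + k1 r^2 times it, then the intrinsics apply), "position" and "orientation" of the camera in the world. Camera axes: x right, y down, z forward; pixel columns grow to the right and rows downward; lengths in m; the calibration is good to about 2 mm. A picture is of the moment at which its call begins. There is no depth.
- sign_off(): hands the job in; it is judged then, once.
Trained networks look in a picture, given as the dict that the camera call returned (one of the last four; its "shot" number tells which), for a name from the list of things; names that differ only in an ending like _2 or _b are one class to them, and where a whole thing is asked for, a point or a joint stands for the part that bears it (a point fixed in the world has none). Each returns a list of dicts, best first, with "score" (0 to 1); they miss things now and then, are a little off and sometimes report something else, mostly with a low value. They report only what shows in the picture. A call takes as long as a camera call.
- find_in(query, picture): "point" ([column, row] in pixels, amid what is visible of it).
- place_of(query, picture): "point" ([column, row] in pixels: a listed point, or the origin of a listed thing).
The state is a dict: "clock": time; "qpos": joint angles; "qd": joint speeds; "effort": joint torques, N m; "position": TCP position; "ee_rot": TCP orientation; "contact_force": force on the tool from outside, world axes, zero at the start; "moment": the same for the moment, N m; "width": finger opening in m; "gripper_force": force on a finger pad.
Only numpy, scipy, OpenCV 4.12 (cv2) and the standard library are available. Lean on these libraries where they do the work, as an engineer would, in place of code of your own. Each camera call takes 0.05 s, during which the arm holds its last target. There are 200 camera calls.

## Working session

There is one attempt and no reset: what is moved stays moved. The work goes in short steps, Python scripts to look and compute and a tool call to move; the robot and the scene stay as the last step left them, time stands still between calls to the robot, and variables do not carry over. Pictures are saved under pics/ and viewed, at most 10 in all, crops included, and the job is handed in when it is done.

Besides the shell and the picture viewer there is one more tool, called after "Emit:" by a JSON object that holds its "api" and its "payload". apply_moves: Moves the arm, as the interface text tells. Its arguments: {"type":"object","properties":{"deltas":{"type":"array"},"squeeze":{"type":"number"}},"required":["deltas"]}

```bash
mkdir -p pics; cat > h.py <<'E'
import numpy as np, cv2
from rig import *
from scipy.spatial.transform import Rotation as R
def rot(q): return R.from_quat([q[1],q[2],q[3],q[0]]).as_matrix()
def ray(p,uv):
    K=np.array(p["K"]); d=np.array([(uv[0]-K[0,2])/K[0,0],(uv[1]-K[1,2])/K[1,1]])
    s=cv2.undistortPoints(np.array([[uv]],float),K,np.array([p["k1"],0,0,0,0.]))[0,0]
    return rot(p["orientation"])@np.array([s[0],s[1],1])
def at_z(p,uv,z):
    d=ray(p,uv); c=np.array(p["position"]); return c+d*(z-c[2])/d[2]
def tri(ps,uvs):
    A=np.zeros((3,3));b=np.zeros(3)
    for p,u in zip(ps,uvs):
        d=ray(p,u);d/=np.linalg.norm(d);M=np.eye(3)-np.outer(d,d);A+=M;b+=M@np.array(p["position"])
    return np.linalg.solve(A,b)
def proj(p,X):
    v=rot(p["orientation"]).T@(np.array(X)-np.array(p["position"]))
    o,_=cv2.projectPoints(v.reshape(1,1,3),np.zeros(3),np.zeros(3),np.array(p["K"]),np.array([p["k1"],0,0,0,0.]));return o[0,0]
def save(p,n): cv2.imwrite("pics/"+n,p["frame"][:,:,::-1])
C=["near_right","near_left","far_right","far_left"]
E
python3 - <<'E'
from h import *
np.set_printoptions(precision=4,suppress=True)
t=get_image("top");s=get_image("side");save(t,"t0.png");save(s,"s0.png")
print(get_state()["ee_rot"],nose_length,t["position"],s["position"])
for k in ["corner_","tab_"]:
  for c in C:
    a=place_of(k+c,t)[:2];b=place_of(k+c,s)[:2]
    print(k+c,[(x["point"],round(x["score"],2),at_z(t,x["point"],.038)) for x in a],[(x["point"],round(x["score"],2)) for x in b], tri([t,s],[a[0]["point"],b[0]["point"]]) if a and b else "")
print([(x["point"],at_z(t,x["point"],.028)) for x in place_of("plate",t)])
E
```

```text
[-0.0002  0.139   0.9903 -0.0008] 0.017 [0.4885 0.0299 1.0195] [ 0.575  -0.8709  0.5728]
corner_near_right [([385.7, 243.3], 0.7, array([ 0.4982, -0.1408,  0.038 ]))] [([272.1, 257.4], 0.69)] [ 0.4985 -0.1414  0.0343]
corner_near_left [([328.3, 255.5], 0.76, array([ 0.4726, -0.0042,  0.038 ]))] [([262.2, 219.0], 0.93), ([323.3, 183.4], 0.49)] [ 0.4704 -0.0044  0.0389]
corner_far_right [([371.9, 178.8], 0.64, array([ 0.6535, -0.1135,  0.038 ]))] [([347.6, 247.4], 0.89)] [ 0.6515 -0.1137  0.0366]
corner_far_left [([314.8, 196.5], 0.61, array([0.6132, 0.0249, 0.038 ]))] [([347.9, 265.8], 0.69), ([321.1, 209.1], 0.63)] [ 0.6493  0.024  -0.1183]
tab_near_right [([321.6, 163.6], 0.56, array([0.693 , 0.0069, 0.038 ])), ([413.9, 224.4], 0.51, array([ 0.5415, -0.2103,  0.038 ]))] [([291.0, 277.1], 0.57)] [ 0.6212 -0.0159 -0.0815]
tab_near_left [([324.8, 168.1], 0.66, array([ 0.6818, -0.0006,  0.038 ])), ([303.6, 259.0], 0.59, array([0.4655, 0.0541, 0.038 ]))] [([267.3, 205.1], 0.56)] [ 0.5747 -0.0173  0.1099]
tab_far_right [([397.8, 182.1], 0.48, array([ 0.6443, -0.176 ,  0.038 ]))] [([347.7, 270.0], 0.6)] [ 0.6453 -0.1779  0.0291]
tab_far_left [([290.3, 212.5], 0.72, array([0.5759, 0.0839, 0.038 ])), ([261.4, 287.3], 0.27, array([0.4012, 0.1542, 0.038 ]))] [([289.3, 332.1], 0.48), ([311.0, 197.0], 0.47)] [ 0.562   0.099  -0.4008]
[([350.4, 219.1], array([ 0.5581, -0.0596,  0.028 ]))]
```

```bash
python3 - <<'E'
import cv2
t=cv2.imread("pics/t0.png");s=cv2.imread("pics/s0.png")
cv2.imwrite("pics/t0c.png",cv2.resize(t[110:310,220:460],(720,600),interpolation=cv2.INTER_CUBIC))
cv2.imwrite("pics/s0c.png",cv2.resize(s[150:330,200:440],(800,600),interpolation=cv2.INTER_CUBIC))
E
```

```text
(no output)
```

View pics/t0c.png

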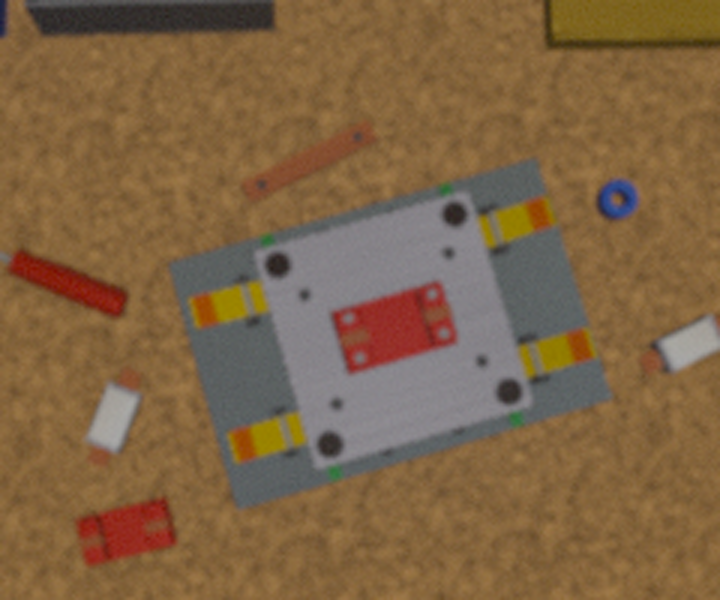

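View pics/s0c.png

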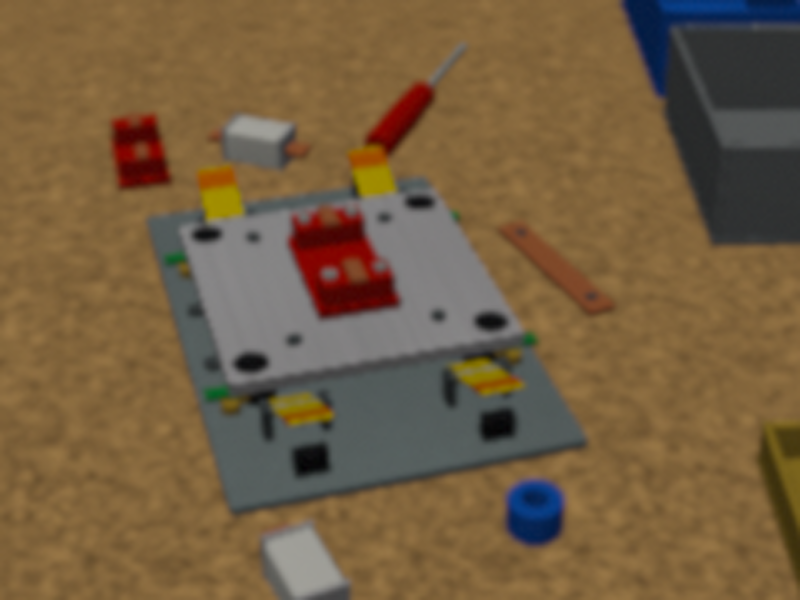

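The top view shows the plate yawed about 17°, with dots at full-frame px NL (330,258), NR (390,240), FR (371,181) and FL (312,198). The orange tabs are at NL (301,258), NR (413,225), FR (400,181) and FL (288,213). The side view agrees and shows all the shims raised.

```bash
python3 - <<'E'
from h import *
np.set_printoptions(precision=4,suppress=True)
t=get_image("top");s=get_image("side")
ct=dict(near_left=(330,258.3),near_right=(389.7,240.3),far_right=(371.3,181.3),far_left=(312.3,198))
cs=dict(near_left=(262,220),near_right=(275,258.6),far_right=(347,246.3),far_left=(326,210.6))
tt=dict(near_left=(301,258),near_right=(413,225.3),far_right=(400,181.3),far_left=(288,212.7))
ts=dict(near_left=(264.8,203.4),near_right=(295.4,273.6),far_right=(350,265),far_left=(310.7,196.5))
L=dict(near_left=(-.074,.074),near_right=(-.074,-.074),far_right=(.074,-.074),far_left=(.074,.074))
from scipy.optimize import least_squares
def f(x,full=0):
    r=[];o={}
    for c in C:
        l=L[c];X=[x[0]+np.cos(x[2])*l[0]-np.sin(x[2])*l[1],x[1]+np.sin(x[2])*l[0]+np.cos(x[2])*l[1],.038];o[c]=np.array(X)
        r+=list(proj(t,X)-ct[c])+list(proj(s,X)-cs[c])
    return o if full else np.array(r)
r=least_squares(f,[.56,-.05,.3],loss="soft_l1");print(r.x,f(r.x))
o=f(r.x,1);ca,sa=np.cos(r.x[2]),np.sin(r.x[2])
for c in C:
    T=tri([t,s],[tt[c],ts[c]]);d=T-o[c];print(c,o[c],tri([t,s],[ct[c],cs[c]]),"tab",T,"local rel",ca*d[0]+sa*d[1],-sa*d[0]+ca*d[1])
st=get_state();Rm=rot(st["ee_rot"]);print(st["position"],Rm)
E
```

```text
[ 0.5576 -0.0599  0.2606] [-0.0637 -0.027  -0.048   0.0261 -0.2399 -0.4611 -0.4101  0.0577  0.2016
 -0.3108 -0.0068  0.0052  0.1023 -0.1503 -0.4355 -0.1762]
near_right [ 0.5052 -0.1505  0.038 ] [ 0.5052 -0.1506  0.0381] tab [ 0.5427 -0.2063  0.0445] local rel 0.021870456315744143 -0.06356260923857529
near_left [ 0.467  -0.0075  0.038 ] [ 0.467  -0.0079  0.0384] tab [0.4685 0.0601 0.0418] local rel 0.018865859196119036 0.06493374694261268
far_right [ 0.6482 -0.1123  0.038 ] [ 0.6479 -0.1119  0.0376] tab [ 0.647  -0.1805  0.0427] local rel -0.01867436786712142 -0.06552859623264327
far_left [0.61   0.0307 0.038 ] [0.6104 0.0309 0.0373] tab [0.5759 0.0892 0.0424] local rel -0.01793959692578332 0.06535269309213458
[0.1583 0.5528 0.2483] [[-0.9614  0.2752  0.    ]
 [ 0.2752  0.9614  0.0001]
 [-0.      0.0001 -1.    ]]
```

Emit:
{"api": "apply_moves", "payload": {"deltas": [0, -451, -454, 100, -31, 0, -451, -454, 100, -31, 0, -451, -454, 100, -31, 0, -451, -454, 100, -31, 0, -451, -454, 100, -31, 0, -451, -454, 100, -31, 0, -451, -454, 100, -31, 0, -451, -454, 100, -31, 0, -451, -454, 100, -31, 0, -451, -454, 100, -31, 0, -451, -454, 100, -31, 0, -451, -454, 100, -31], "squeeze": 20}}

```text
clock: 2.05
position: [0.3933, 0.1256, 0.1725]
ee_rot: [0.001, -0.131, 0.991, 0.0]
contact_force: [1.0, 0.7, -1.0]
width: -0.0002
gripper_force: 0.0
```

```bash
cat > go.py <<'E'
import sys
from h import *
P=dict(near_right=(.5052,-.1505),near_left=(.467,-.0075),far_right=(.6482,-.1123),far_left=(.61,.0307))
T=dict(near_right=(.542,-.208),near_left=(.4685,.0601),far_right=(.647,-.1805),far_left=(.5759,.0892))
s=get_state();M=rot(s["ee_rot"]);p=np.array(s["position"])
print("t",s["clock"],"p",p.round(4),"F",np.round(s["contact_force"],2),"yaw",np.degrees(np.arctan2(M[1,0],M[0,0])).round(1),"w",s["width"],"tz",M[:,2].round(3))
for n,D in (("corner",P),("tab",T)):
  for k,v in D.items(): print(n,k,(1000*M.T@(np.array([*v,p[2]])-p)).round(1))
E
python3 go.py
```

```text
t 2.05 p [0.3933 0.1256 0.1725] F [ 0.95  0.67 -0.99] yaw -165.0 w -0.00015236461464678087 tz [ 0.001  0.    -1.   ]
corner near_right [ -36.5 -295.6    0. ]
corner near_left [ -36.7 -147.6    0. ]
corner far_right [-1.846e+02 -2.958e+02  2.000e-01]
corner far_left [-184.7 -147.8    0.2]
tab near_right [ -57.2 -360.7    0. ]
tab near_left [-55.7 -82.7   0.1]
tab far_right [-1.657e+02 -3.614e+02  2.000e-01]
tab far_left [-167.   -82.4    0.2]
```

Emit:
{"api": "apply_moves", "payload": {"deltas": [0, -37, -148, 60, 0, 0, -37, -148, 60, 0, 0, -37, -148, 60, 0, 0, -37, -148, 60, 0, 0, -37, -148, 95, 0, 0, -37, -148, 95, 0, 0, -37, -148, 95, 0, 0, -37, -148, 95, 0, 0, -37, -148, 95, 0]}}

```text
clock: 2.8
position: [0.4674, -0.0053, 0.0789]
ee_rot: [0.001, -0.131, 0.991, -0.0]
contact_force: [-0.6, 0.2, 0.1]
width: -0.0001
gripper_force: 0.0
```

```bash
python3 go.py; python3 - <<'E'
from h import *
save(get_image("wrist"),"w1.png")
E
```

```text
t 2.8 p [ 0.4674 -0.0053  0.0789] F [-0.55  0.24  0.05] yaw -164.9 w -9.03874019891691e-05 tz [ 0.003 -0.    -1.   ]
corner near_right [ 1.4e+00 -1.5e+02  1.0e-01]
corner near_left [ 1. -2. -0.]
corner far_right [-146.6 -150.4    0.5]
corner far_left [-147.    -2.4    0.4]
tab near_right [-1.920e+01 -2.151e+02  2.000e-01]
tab near_left [-18.1  62.9  -0. ]
tab far_right [-127.7 -215.9    0.5]
tab far_left [-129.3   63.     0.3]
```

View pics/w1.png

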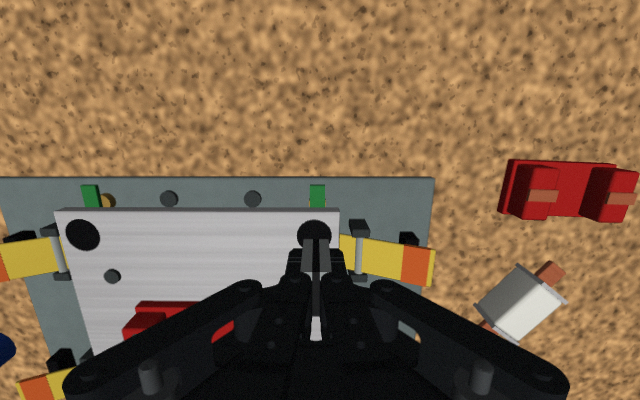

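The fingertip is over the near-left dot (px 314,235), centred. Next I'll descend and press.

Emit:
{"api": "apply_moves", "payload": {"deltas": [0, 1, -1, 10, 0, 0, 1, -1, 16, 0, 0, 1, -1, 20, 0, 0, 1, -1, 22, 0, 0, 1, -1, 23, 0, 0, 1, -1, 24, 0, 0, 1, -1, 25, 0, 0, 1, -1, 25, 0]}}

```text
clock: 3.52
position: [0.4659, -0.0068, 0.0549]
ee_rot: [0.0, -0.131, 0.991, 0.0]
contact_force: [-5.7, 1.5, 23.1]
width: 0.0
gripper_force: 11.0
```

Near-left is firm (23 N, no dip). I'll go to near-right.

Emit:
{"api": "apply_moves", "payload": {"deltas": [0, 0, 0, -25, 0, 0, 0, -40, -25, 0, 0, 0, -80, -25, 0, 0, 0, -115, -25, 0, 0, 0, -148, -25, 0, 0, 0, -148, -20, 0, 0, 0, -148, -12, 0, 0, 0, -148, -12, 0, 0, 0, -148, -12, 0]}}

```text
clock: 4.27
position: [0.503, -0.1486, 0.0636]
ee_rot: [-0.001, -0.131, 0.991, 0.001]
contact_force: [0.1, -0.2, -0.3]
width: 0.0003
gripper_force: 0.0
```

```bash
python3 go.py
```

```text
t 4.2667 p [ 0.503  -0.1486  0.0636] F [ 0.14 -0.18 -0.31] yaw -164.9 w 0.000305954339482237 tz [-0.003  0.002 -1.   ]
corner near_right [-1.6 -2.4 -0. ]
corner near_left [ -1.9 145.6   0.3]
corner far_right [-149.6   -2.7   -0.3]
corner far_left [-149.9  145.3    0. ]
tab near_right [-22.2 -67.5  -0.2]
tab near_left [-20.9 210.5   0.5]
tab far_right [-130.7  -68.2   -0.5]
tab far_left [-1.322e+02  2.107e+02  2.000e-01]
```

Emit:
{"api": "apply_moves", "payload": {"deltas": [0, -2, -2, 5, 0, 0, -2, -2, 8, 0, 0, -2, -2, 9, 0, 0, -2, -2, 10, 0, 0, -2, -2, 10, 0, 0, -2, -2, 10, 0]}}

```text
clock: 4.77
position: [0.5067, -0.1507, 0.055]
ee_rot: [0.0, -0.131, 0.991, 0.0]
contact_force: [-1.7, 1.9, 4.5]
width: -0.0001
gripper_force: 2.5
```

Emit:
{"api": "apply_moves", "payload": {"deltas": [0, -1, 0, 1, 0, 0, -1, 0, 1, 0, 0, -1, 0, 2, 0, 0, -1, 0, 2, 0]}}

```text
clock: 5.1
position: [0.5068, -0.1507, 0.0549]
ee_rot: [-0.001, -0.131, 0.991, 0.0]
contact_force: [-7.1, 1.8, 20.3]
width: -0.0
gripper_force: 10.3
```

Near-right is firm too (20 N). Far-right is next, lifting clear first. The path runs along the plate's right edge and stays away from the holder.

Emit:
{"api": "apply_moves", "payload": {"deltas": [0, 0, 0, -25, 0, 0, -40, 0, -25, 0, 0, -80, 0, -25, 0, 0, -115, 0, -25, 0, 0, -147, 0, -25, 0, 0, -147, 0, -20, 0, 0, -147, 0, -13, 0, 0, -147, 0, -13, 0, 0, -147, 0, -13, 0]}}

```text
clock: 5.85
position: [0.6476, -0.1129, 0.0643]
ee_rot: [-0.002, -0.131, 0.991, 0.001]
contact_force: [-0.8, 0.5, -0.5]
width: -0.0002
gripper_force: 0.0
```

```bash
python3 go.py
```

```text
t 5.85 p [ 0.6476 -0.1129  0.0643] F [-0.8   0.54 -0.49] yaw -165.0 w -0.00024068416569915369 tz [-0.004  0.001 -1.   ]
corner near_right [147.3   0.6   0.5]
corner near_left [147.1 148.6   0.8]
corner far_right [-0.7  0.4 -0. ]
corner far_left [ -0.9 148.5   0.3]
tab near_right [126.6 -64.5   0.3]
tab near_left [128.2 213.5   0.8]
tab far_right [ 18.1 -65.1  -0.1]
tab far_left [ 16.9 213.8   0.4]
```

Emit:
{"api": "apply_moves", "payload": {"deltas": [0, 0, 0, 5, 0, 0, 0, 0, 8, 0, 0, 0, 0, 9, 0, 0, 0, 0, 10, 0, 0, 0, 0, 11, 0, 0, 0, 0, 12, 0, 0, 0, 0, 12, 0]}}

```text
clock: 6.43
position: [0.6494, -0.1134, 0.0551]
ee_rot: [-0.0, -0.131, 0.991, -0.0]
contact_force: [-3.6, 0.8, 8.1]
width: -0.0002
gripper_force: 3.9
```

Far-right is firm (8 N at plate height), so far-left should be the springy one.

Emit:
{"api": "apply_moves", "payload": {"deltas": [0, 0, 0, -25, 0, 0, 0, 40, -25, 0, 0, 0, 80, -25, 0, 0, 0, 115, -25, 0, 0, 0, 148, -25, 0, 0, 0, 148, -20, 0, 0, 0, 148, -12, 0, 0, 0, 148, -12, 0, 0, 0, 148, -12, 0]}}

```text
clock: 7.18
position: [0.6115, 0.0288, 0.0648]
ee_rot: [-0.0, -0.13, 0.991, -0.0]
contact_force: [0.5, 0.2, 0.2]
width: 0.0002
gripper_force: 0.0
```

```bash
python3 go.py
```

```text
t 7.1833 p [0.6115 0.0288 0.0648] F [0.49 0.22 0.17] yaw -165.0 w 0.00018009766124637438 tz [-0.001 -0.    -1.   ]
corner near_right [ 1.490e+02 -1.457e+02  1.000e-01]
corner near_left [1.489e+02 2.300e+00 1.000e-01]
corner far_right [   1.  -145.8    0. ]
corner far_left [0.9 2.3 0. ]
tab near_right [ 1.283e+02 -2.108e+02  1.000e-01]
tab near_left [1.30e+02 6.72e+01 1.00e-01]
tab far_right [  19.8 -211.3    0. ]
tab far_left [18.7 67.6  0. ]
```

Emit:
{"api": "apply_moves", "payload": {"deltas": [0, 1, 1, 5, 0, 0, 1, 1, 8, 0, 0, 1, 1, 10, 0, 0, 1, 1, 11, 0, 0, 1, 1, 12, 0, 0, 1, 1, 12, 0]}}

```text
clock: 7.68
position: [0.6102, 0.0298, 0.0537]
ee_rot: [-0.0, -0.131, 0.991, -0.0]
contact_force: [-1.5, -2.7, 4.3]
width: 0.0002
gripper_force: 1.6
```

It's giving way (TCP 1.3 mm below contact at 4.3 N). I'll press on to the stop.

Emit:
{"api": "apply_moves", "payload": {"deltas": [0, 0, 0, 1, 0, 0, 0, 0, 2, 0, 0, 0, 0, 3, 0, 0, 0, 0, 4, 0, 0, 0, 0, 5, 0, 0, 0, 0, 6, 0, 0, 0, 0, 6, 0, 0, 0, 0, 7, 0, 0, 0, 0, 7, 0]}}

```text
clock: 8.43
position: [0.6105, 0.0302, 0.0488]
ee_rot: [0.001, -0.131, 0.991, -0.0]
contact_force: [-5.1, -3.0, 17.3]
width: -0.0002
gripper_force: 8.2
```

Emit:
{"api": "apply_moves", "payload": {"deltas": [0, 0, 0, 1, 0, 0, 0, 0, 1, 0, 0, 0, 0, 1, 0]}}

```text
clock: 8.68
position: [0.6105, 0.0302, 0.0487]
ee_rot: [0.001, -0.131, 0.991, -0.001]
contact_force: [-6.8, -3.1, 21.5]
width: -0.0001
gripper_force: 10.6
```

Emit:
{"api": "apply_moves", "payload": {"deltas": [0, 0, 0, -5, 0, 0, 0, 0, -12, 0, 0, 0, 0, -30, 0, 0, 9, 34, -30, 0, 0, 18, 66, -30, 0, 0, 18, 66, -30, 0, 0, 18, 66, -30, 0, 0, 18, 66, -30, 0]}}

```text
clock: 9.35
position: [0.5761, 0.09, 0.0752]
ee_rot: [0.0, -0.131, 0.991, 0.0]
contact_force: [0.9, 0.5, -0.7]
width: -0.0002
gripper_force: 0.0
```

```bash
python3 go.py;  python3 - <<'E'
from h import *
save(get_image("wrist"),"w2.png");s=get_image("side")["frame"][150:330,200:440,::-1];cv2.imwrite("pics/s2.png",cv2.resize(s,(800,600),interpolation=cv2.INTER_CUBIC))
E
```

```text
t 9.35 p [0.5761 0.09   0.0752] F [ 0.93  0.53 -0.75] yaw -164.9 w -0.0002484892291436444 tz [ 0.001  0.    -1.   ]
corner near_right [ 1.310e+02 -2.137e+02 -1.000e-01]
corner near_left [ 1.307e+02 -6.570e+01 -1.000e-01]
corner far_right [ -17.  -214.1   -0. ]
corner far_left [-17.3 -66.    0. ]
tab near_right [ 1.104e+02 -2.788e+02 -1.000e-01]
tab near_left [ 1.117e+02 -9.000e-01 -1.000e-01]
tab far_right [   1.9 -279.6   -0. ]
tab far_left [ 0.4 -0.7 -0. ]
```

View pics/w2.png

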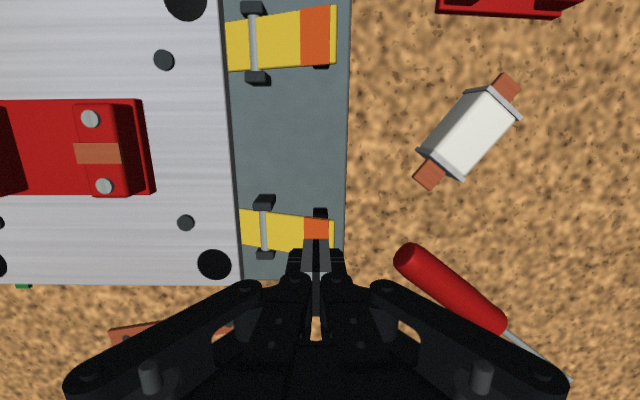

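View pics/s2.png

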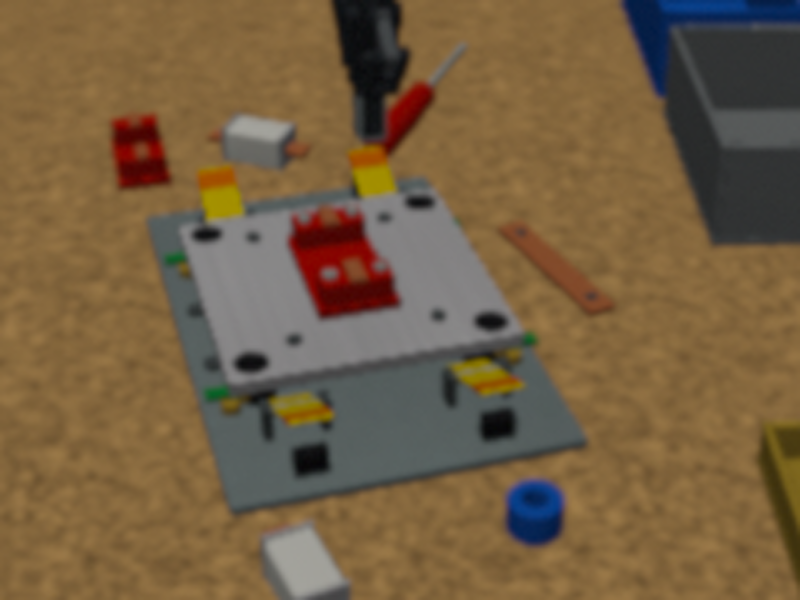

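The far-left green flag is gone from the side view (it was at crop px ~455,215), so that pin is down. The other flags and the plate are unchanged. The fingertip is over the far-left orange end (wrist px 316,240), and I'll press the shim.

Emit:
{"api": "apply_moves", "payload": {"deltas": [0, 0, 0, 10, 0, 0, 0, 0, 14, 0, 0, 0, 0, 17, 0, 0, 0, 1, 19, 0, 0, 0, 1, 21, 0, 0, 0, 2, 23, 0, 0, 0, 2, 25, 0, 0, 0, 3, 27, 0, 0, 0, 3, 29, 0, 0, 0, 3, 30, 0, 0, 0, 3, 30, 0]}}

```text
clock: 10.37
position: [0.5748, 0.0921, 0.0456]
ee_rot: [-0.0, -0.13, 0.991, 0.0]
contact_force: [-1.7, -0.2, 4.9]
width: 0.0001
gripper_force: 2.6
```

Emit:
{"api": "apply_moves", "payload": {"deltas": [0, 0, 0, 1, 0, 0, 0, 0, 2, 0, 0, 0, 0, 3, 0, 0, 0, 0, 3, 0, 0, 0, 0, 3, 0]}}

```text
clock: 10.78
position: [0.5749, 0.0921, 0.0441]
ee_rot: [0.0, -0.13, 0.991, 0.0]
contact_force: [-4.4, -0.3, 14.8]
width: 0.0001
gripper_force: 7.4
```

Emit:
{"api": "apply_moves", "payload": {"deltas": [0, 0, 0, 1, 0, 0, 0, 0, 1, 0, 0, 0, 0, 1, 0]}}

```text
clock: 11.03
position: [0.5749, 0.0922, 0.0439]
ee_rot: [0.0, -0.13, 0.991, 0.0]
contact_force: [-5.5, -0.5, 19.4]
width: -0.0003
gripper_force: 10.0
```

Emit:
{"api": "apply_moves", "payload": {"deltas": [0, 0, 0, -10, 0, 0, 0, 0, -40, 0, 0, 0, 0, -80, 0, 0, 0, 0, -120, 0, 0, 40, 0, -150, 0, 0, 80, 0, -150, 0, 0, 110, 0, -150, 0, 0, 110, 0, -150, 0, 0, 110, 0, -150, 0, 0, 110, 0, -150, 0]}}

```text
clock: 11.87
position: [0.4695, 0.0637, 0.1915]
ee_rot: [0.001, -0.13, 0.991, 0.0]
contact_force: [0.2, -0.0, -0.1]
width: -0.0001
gripper_force: 0.0
```

```bash
python3 - <<'E'
from h import *
save(get_image("wrist"),"w3.png");s=get_image("side")["frame"][150:330,200:440,::-1];cv2.imwrite("pics/s3.png",cv2.resize(s,(800,600),interpolation=cv2.INTER_CUBIC))
E
```

```text
(no output)
```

View pics/s3.png

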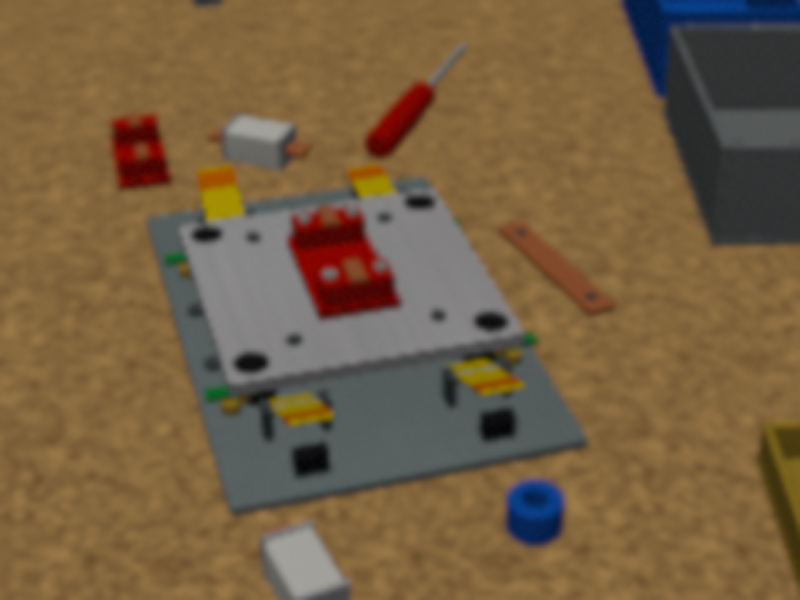

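The far-left leaf (crop px 371,180) is flat. The other three shims are still up, the plate and loose parts haven't moved, and the arm is clear.

```bash
python3 -c "from rig import *; print(sign_off())"
```

```text
the job is handed in; nothing more can be done
None
```

The far-left corner was the one that rocked: I pressed it to its stop with its pin down, then pressed its shim flat, left the other three shims up, moved nothing else that I could see, and handed the job in at about 12 s.

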